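# Set a printed board in the guillotine trimmer

### The job

Get the printed board ready to be trimmed: with the fingertips only, push it squarely up against the fence at the far side of the trimmer bed and slide it to the right until its white gutter lies right along the cutting edge, so that the whole tag strip overhangs and none of the picture does. The board is only pushed, never picked up or tipped; leave the blade arm up and everything else on the counter where it stands.

Things in the scene. Friction and masses are not known exactly. Their poses are not given: they have to be found in the camera images.
- trimmer: fixed guillotine trimmer; dark green gridded bed, 270 mm along its x by 360 mm along its y, top 35 mm above the counter. Origin on the counter under the bed's middle; x away from the robot, y left. Fence: aluminium bar with a scale along the far side, 12 mm above the bed, near face at x 112 mm. Cutting edge: the bed's bright steel right edge, along x at y -180 mm; beyond it only the counter, 35 mm lower
- cut_corner (a point): the corner where the cutting edge meets the near face of the fence, on the bed's top (x 112, y -180, z 35 mm in the trimmer's frame), with the trimmer's axes
- blade_handle (a point): middle of the black handle (28 mm thick, 95 mm long) at the end of the raised red blade arm; the arm runs from its pivot, just right of the cutting edge and 50 mm beyond the fence's near face, steeply up and back towards the robot, its tip up to 430 mm above the counter. Friction holds it up, but it swings if pushed
- board: printed board, 150 mm along its x, 240 along its y, 5 mm thick, about 90 g, loose on the trimmer bed; origin at the centre of its underside, x away from the robot, y left. Left to right: pink picture (191 mm), white gutter (8 mm), purple strip of tags (41 mm). Starts 30 to 65 mm short of the fence, 45 to 90 mm too far left, turned up to 0.18 rad. It slides easily and stops where the push stops
- gutter (a point): middle of the white gutter on the board's top (x 0, y -75 mm in the board's frame; the gutter runs along the board's x, and its centre line is 45 mm from the board's right-hand edge)
- far_edge (a point): middle of the board's far edge, the one that goes against the fence (x 75, y 0 mm in the board's frame, at its top)
- ribbon_roll: small roll of red ribbon with white flanges, 44 mm across and 30 mm tall, standing on the near left part of the trimmer bed; origin at the centre of its underside. Not part of the job
- ribbon_reel: reel of blue ribbon with white flanges, 68 mm across and 45 mm tall, standing on the counter left of the trimmer; origin at the centre of its underside. Not part of the job
- mug: white ceramic mug, 80 mm across and 92 mm tall, standing on the counter left of the trimmer; origin at the centre of its underside. Not part of the job
- bear_bank: cream ceramic bear money box with a red heart, 72 mm across and 110 mm tall, standing on the counter left of the trimmer; origin at the centre of its underside. Not part of the job
- tape_dispenser: black desk tape dispenser, 130 x 50 mm and 76 mm tall, on the counter right of the trimmer; origin at the centre of its underside. Not part of the job
- balloon_weight: purple foil balloon weight, a cone 64 mm across and 75 mm tall with its loop, on the counter right of the trimmer; origin at the centre of its underside. Not part of the job
- gift_box: turquoise gift box with a white bow, 79 x 79 mm and 68 mm tall, on the counter right of the trimmer; origin at the centre of its underside. Not part of the job

How it is judged:
By the outcome, as a careful person would: the job done as asked, in the order asked, and still so for the second after the job is handed in, with the robot touching nothing.
It also fails if it takes over 70 s, if anything falls off the work surface, if the arm or the gripper's body presses on something with over 40 N, if the wrist force passes 120 N, or if a joint passes its speed limit or range.

### The arm

A 6-joint arm with a two-finger parallel gripper is mounted at the origin on the work surface. World frame = base frame: x ahead of the robot, y to its left, z up, the work surface at z = 0. Lengths are in m, angles in rad, forces in N, time in s.
With the tool pointing down it reaches from about 0.375 to 0.9 m from the base axis. Payload 3.1 kg.
Tool frame: the origin (TCP) lies at the centre of the arm's flange, where the gripper is bolted on; the fingertips stand 173 mm ahead of it and the grasp point (between the pads) lies 155 mm ahead of it; z points along the fingers, y is the line along which they close (so a half turn about z gives the same grasp; the last joint's range is limited). The gripper opens to 85 mm and grips with 20 to 120 N. Pads are 22 mm wide; open, the fingers measure 114 mm over their backs; the gripper's body (76 mm by 85 mm) begins 54 mm behind the grasp point. The pads swing forward as they close: fully open they stand 13 mm farther back than shut.
Start: joints at [1.125, 0.527, 1.433, -0, 1.181, -0.178], TCP at [0.165, 0.603, 0.405] pointing down, gripper open.
Joint ranges: [-3.08, 3.08], [-0.75, 2.2], [0.22, 2.44], [-1.43, 4.57], [0, 2.65], [-2.85, 2.85]. Speed limits (rad/s): [2.79, 2.79, 3.14, 3.14, 3.14, 3.14].

### API

Orientations are given as a unit quaternion [x, y, z, w].
In Python, from station import * gives the robot as it stands.
- The arm moves only by the shell command python3 -m jog 'ROWS' [OPENING] [FORCE]. ROWS is a JSON object of lists of equal length, an entry for each row: "linear": the shift along the world's x, y, z in mm, a list of three; "turn": the turn about the world's z in units of 5 degrees (1.0 is 5 degrees). A call has 1 to 12 rows; each row shifts and turns the commanded pose from where the row before left it; what a row does not reach is not made up. A row lasts 1/8 s, in which the tool goes at most 62.5 mm and 10.7 degrees, less where a joint would pass 70% of its speed; a pose out of reach is approached as far as the arm can. A call is refused whole if a number of a shift passes 62.5 or a number of a turn 1, either way. A call with a gripper value outside its range is refused whole. OPENING is the opening, from 0 (shut) to 1 (fully open), set as the call begins (- or left out, the last holds). The fingers move at their own pace and stop on an object; FORCE is the grip in N (left out, the last holds). Time passes only in rows, so rows that do not move let the fingers close. It gives the time, the measured TCP pose, the force, the opening and the grip force at its end, in the units of the state.
- sense(): the state, without advancing time (a new reading comes with each control period).
- snapshot(name): name is "side" or "top"; returns the picture (384x512x3 uint8, red, green, blue); there is no depth.
- get_calibration(name): a dict with "fx", "fy", "cx", "cy" (pixels), "world_to_cam" (4x4, takes a point from world to camera coordinates). Camera axes: x right, y down, z forward; pixel columns grow to the right and rows downward; lengths in m; the calibration is good to about 2 mm. A picture is of the moment at which its call begins. get_calibration takes no time and is no camera call.
- sign_off(): hands the job in; it is judged then, once.
The state is a dict: "t": time; "q": joint angles; "qd": joint speeds; "tau": joint torques, N m; "tcp_pos": TCP position; "tool_rot": TCP orientation; "force": force on the tool from outside, world axes, zero at the start; "ft_torque": the same for the moment, N m; "finger_gap": opening from 0.0 (shut) to 1.0 (fully open); "gripper_force": force on a finger pad.
Only numpy, scipy, OpenCV 4.12 (cv2) and the standard library are available. Lean on these libraries where they do the work, as an engineer would, in place of code of your own. Each camera call takes 0.05 s, during which the arm holds its last target. There are 200 camera calls.

## Working session

There is one attempt and no reset: what is moved stays moved. The work goes in short steps, Python scripts to look and compute and a shell command to move; the robot and the scene stay as the last step left them, time stands still between calls to the robot, and variables do not carry over. Pictures are saved under pics/ and viewed, at most 10 in all, crops included, and the job is handed in when it is done.

```bash
mkdir -p pics; ls
python3 - <<'E'
from station import *
import cv2
for n in("top","side"):
    cv2.imwrite(f"pics/{n}0.png",snapshot(n)[:,:,::-1]); c=get_calibration(n); print(n,c)
s=sense();print(s["t"],s["tcp_pos"],s["tool_rot"],s["finger_gap"])
E
```

```text
pics
top {'fx': 363.70969506922603, 'fy': 363.70969506922603, 'cx': 259.02440922652164, 'cy': 186.9270253820199, 'world_to_cam': array([[-0.02446286, -0.99960605, -0.013759  ,  0.04168652],
       [-0.99172898,  0.02600012, -0.12568863,  0.53061068],
       [ 0.12599685,  0.01057049, -0.99197432,  0.98852323],
       [ 0.        ,  0.        ,  0.        ,  1.        ]])}
side {'fx': 359.5885943293143, 'fy': 359.5885943293143, 'cx': 255.36733430972575, 'cy': 193.42828058291457, 'world_to_cam': array([[-0.99753615, -0.06696527, -0.02091138,  0.54334139],
       [-0.0210018 ,  0.56945946, -0.82175109,  0.07712845],
       [ 0.06693697, -0.81928724, -0.56946279,  0.8953833 ],
       [ 0.        ,  0.        ,  0.        ,  1.        ]])}
0.1 [0.16520685 0.60245735 0.40381655] [ 1.33500767e-01  9.91048220e-01 -9.37557973e-04 -3.03713353e-04] 0.9974148756588477
```

View pics/top0.png

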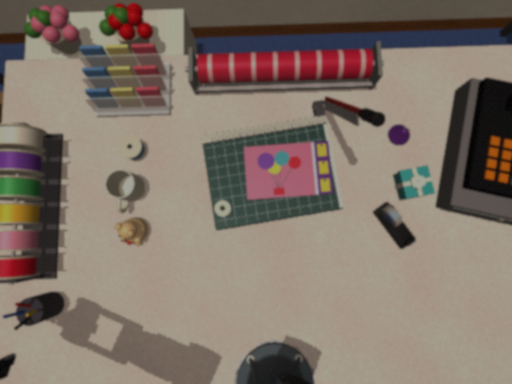

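View pics/side0.png

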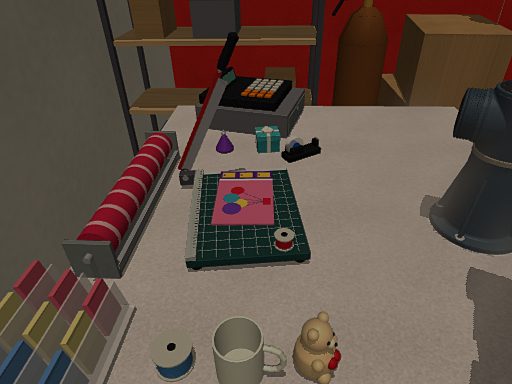

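The top view shows the bed spanning about (204,143)-(340,208), with the fence along its upper edge. The pink board is centred near (288,170), its tag strip is near column 323, and the ribbon roll is at (222,208). In the side view the raised blade arm is on the far (right) side, from (187,177) up to (230,50).

```bash
cat > h.py <<'E'
from station import *
import numpy as np, cv2
def cast(n,px,z):
    c=get_calibration(n);W=c["world_to_cam"];R=W[:3,:3];C=-R.T@W[:3,3]
    px=np.atleast_2d(np.asarray(px,float))
    d=np.c_[(px[:,0]-c["cx"])/c["fx"],(px[:,1]-c["cy"])/c["fy"],np.ones(len(px))]@R
    return (C+d*((z-C[2])/d[:,2])[:,None])[:,:2]
def proj(n,P):
    c=get_calibration(n);W=c["world_to_cam"];p=np.atleast_2d(P)@W[:3,:3].T+W[:3,3]
    return p[:,:2]/p[:,2:]*[c["fx"],c["fy"]]+[c["cx"],c["cy"]]
def crop(n,x0,y0,x1,y1,name,k=6):
    im=snapshot(n)[:,:,::-1];cv2.imwrite(f"pics/{name}.png",cv2.resize(im[y0:y1,x0:x1],None,fx=k,fy=k,interpolation=cv2.INTER_CUBIC));return im
E
python3 - <<'E'
from h import *
im=crop("top",195,115,350,235,"tc",5)
im2=crop("side",170,155,320,275,"sc",5)
for n,i in(("top",im),("side",im2)):
    h=cv2.cvtColor(i,cv2.COLOR_BGR2HSV)
    for nm,lo,hi,z in(("green",(70,60,20),(100,255,120),.035),("pink",(160,70,120),(178,200,255),.04)):
        m=cv2.inRange(h,lo,hi)
        m=cv2.morphologyEx(m,cv2.MORPH_CLOSE,np.ones((5,5)))
        cs=cv2.findContours(m,cv2.RETR_EXTERNAL,cv2.CHAIN_APPROX_NONE)[0]
        roi=(270,175) if n=="top" else (245,215)
        cs=[c for c in cs if cv2.contourArea(c)>800 and abs(c[:,0].mean(0)-roi).max()<60]
        for c in cs:
            P=cast(n,c[:,0],z).astype(np.float32)
            r=cv2.minAreaRect(P*1000); print(n,nm,cv2.contourArea(c),r,cv2.boxPoints(r).round().tolist())
E
```

```text
top pink 3468.0 ((576.2457275390625, -28.303382873535156), (150.95571899414062, 190.23583984375), 2.776766061782837) [[496.0, 63.0], [505.0, -127.0], [656.0, -120.0], [647.0, 70.0]]
side green 5801.5 ((570.943359375, 9.690399169921875), (265.488525390625, 368.2835693359375), 8.223064422607422) [[413.0, 173.0], [466.0, -192.0], [729.0, -154.0], [676.0, 211.0]]
side pink 2412.5 ((575.8782958984375, -28.126632690429688), (149.355224609375, 190.94461059570312), 2.5937719345092773) [[497.0, 64.0], [506.0, -127.0], [655.0, -120.0], [646.0, 71.0]]
```

View pics/tc.png

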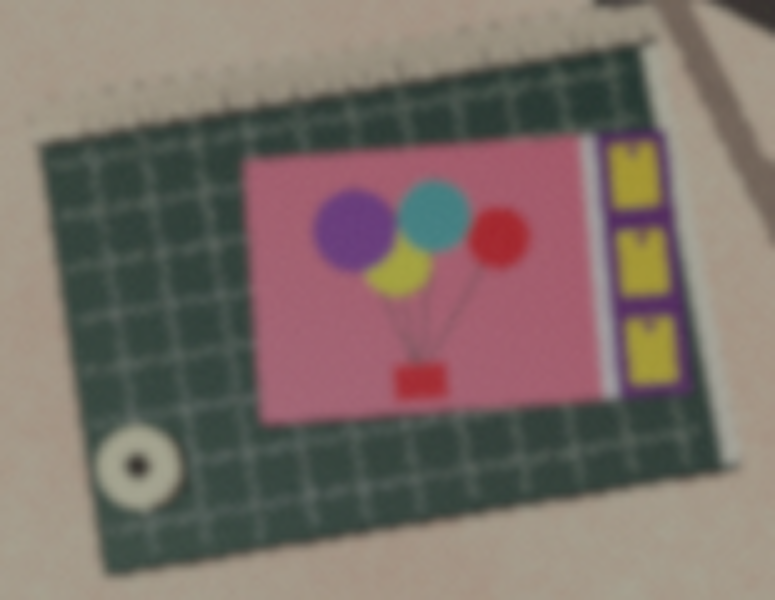

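View pics/sc.png

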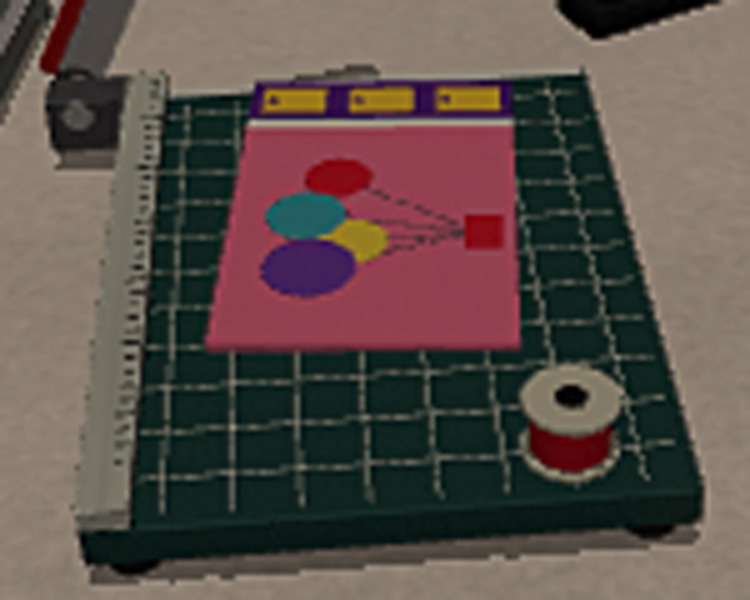

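The crops show the fence base line running from (40,147) to (645,45) in the top crop, and the steel right edge from about (655,45) to (738,466). The gutter is a white stripe from (587,137) to (612,397). Next I fit those lines with sub-pixel crossings.

```bash
cat >> h.py <<'E'
def edge(im,a,b,nrm,half=4,ch=2,n=40,sign=None):
    """fit line to max-gradient points on profiles across segment a-b"""
    g=im[:,:,ch].astype(np.float32);a,b,nrm=[np.asarray(v,float) for v in(a,b,nrm)];nrm/=np.linalg.norm(nrm)
    s=np.linspace(-half,half,int(half*20)+1);out=[]
    for f in np.linspace(0,1,n):
        p=a+f*(b-a);q=(p+s[:,None]*nrm).astype(np.float32)
        v=cv2.remap(g,q[None,:,0],q[None,:,1],cv2.INTER_CUBIC)[0];d=np.gradient(cv2.GaussianBlur(v[None],(0,0),8)[0])
        d=d if sign is None else d*sign
        w=np.clip(d,0,None) if sign else abs(d)
        k=w.argmax();sel=slice(max(0,k-15),k+16);out.append(p+(s[sel]*w[sel]).sum()/w[sel].sum()*nrm)
    return np.array(out)
def fit(P):
    for _ in range(3):
        c=np.median(P,0) if 0 else P.mean(0);d=np.linalg.svd(P-c)[2][0];r=(P-c)@[-d[1],d[0]]
        P=P[abs(r)<=max(2.*r.std(),1e-4)]
    return c,d,r.std()
E
python3 - <<'E'
from h import *
im=snapshot("top")[:,:,::-1]
T=lambda x,y:(np.array([x,y])+.5)/5-.5+[195,115]
L={"fence":(T(60,143),T(560,59),(-.17,-1),1),"left":(T(48,190),T(92,470),(-1,.17),1),"near":(T(140,566),T(700,472),(.17,1),1),
"green_steel":(T(655,90),T(725,460),(1,-.19),1),"steel_out":(T(672,90),T(742,460),(1,-.19),None)}
res={}
for k,(a,b,n,s) in L.items():
    P=cast("top",edge(im,a,b,n,3 if "steel" not in k else 1.8,sign=s),.035)*1000
    c,d,r=fit(P);res[k]=(c,d);print(k,c.round(1),"angle",np.degrees(np.arctan2(d[1],d[0])).round(2),"rms",r.round(2))
f=res["fence"];n=np.array([-f[1][1],f[1][0]]);n*=np.sign(n[0])
print("fence normal yaw",np.degrees(np.arctan2(n[1],n[0])),"near->fence",(f[0]-res["near"][0])@n)
l=np.array([-n[1],n[0]])
for k in("green_steel","steel_out"):print(k,"width",(res["left"][0]-res[k][0])@l)
# blade arm / obstacles by side view colours later
E
```

```text
fence [683.6  32.5] angle -81.81 rms 0.36
left [561.2 172.8] angle -171.88 rms 0.22
near [439.2 -21.3] angle -81.67 rms 0.18
green_steel [ 563.9 -180.8] angle -172.21 rms 0.13
steel_out [ 575.2 -189.1] angle -172.19 rms 1.54
fence normal yaw 8.189188126290247 near->fence 249.54167740406066
green_steel width 350.41450366520473
steel_out width 360.2373182048645
```

```bash
python3 -m jog '{"linear":[[50,-35,0],[50,-35,0],[50,-35,0],[50,-35,0],[50,-35,0],[6,-49,0],[6,-49,0],[6,-49,0],[6,-49,0],[6,-49,0]],"turn":[0.94,0.94,0.94,0.94,0.94,0,0,0,0,0]}' 1
python3 -m jog '{"linear":[[6,-49,0],[6,-49,0],[6,-50,0],[6,-50,0],[7,-51,0],[0,0,-50],[0,0,-50],[0,0,-50],[0,0,-20],[0,0,0]],"turn":[0,0,0,0,0,0,0,0,0,0]}'
python3 - <<'E'
from h import *
im=snapshot("side")[:,:,::-1];cv2.imwrite("pics/a.png",cv2.resize(im[60:300,140:400],None,fx=3,fy=3))
c=[get_calibration(n) for n in("top","side")]
# blade handle triangulation
A=[];
K=[np.array([[d["fx"],0,d["cx"]],[0,d["fy"],d["cy"]],[0,0,1]])@d["world_to_cam"][:3] for d in c]
X=cv2.triangulatePoints(K[0],K[1],np.array([[372.],[117]]),np.array([[229.],[47]]));print("handle",(X[:3]/X[3]).T)
s=sense();print(s["t"],s["tcp_pos"],s["tool_rot"],s["finger_gap"],s["force"])
E
```

```text
t: 1.5
tcp_pos: [0.4454, 0.1812, 0.4048]
tool_rot: [-0.071, 0.997, -0.0, 0.0]
force: [0.3, -0.5, -0.6]
finger_gap: 1.005
gripper_force: 0.0
t: 2.75
tcp_pos: [0.476, -0.0662, 0.2333]
tool_rot: [-0.071, 0.997, 0.001, -0.002]
force: [-0.6, -0.5, 0.0]
finger_gap: 1.002
gripper_force: 0.0
handle [[ 0.61456844 -0.19208775  0.37999537]]
2.8 [ 0.47643364 -0.06632806  0.23437628] [-7.11223719e-02  9.97467415e-01  2.55872513e-04 -5.46762499e-04] 1.0004177675939974 [0.34640315 0.33251685 0.76105423]
```

View pics/a.png

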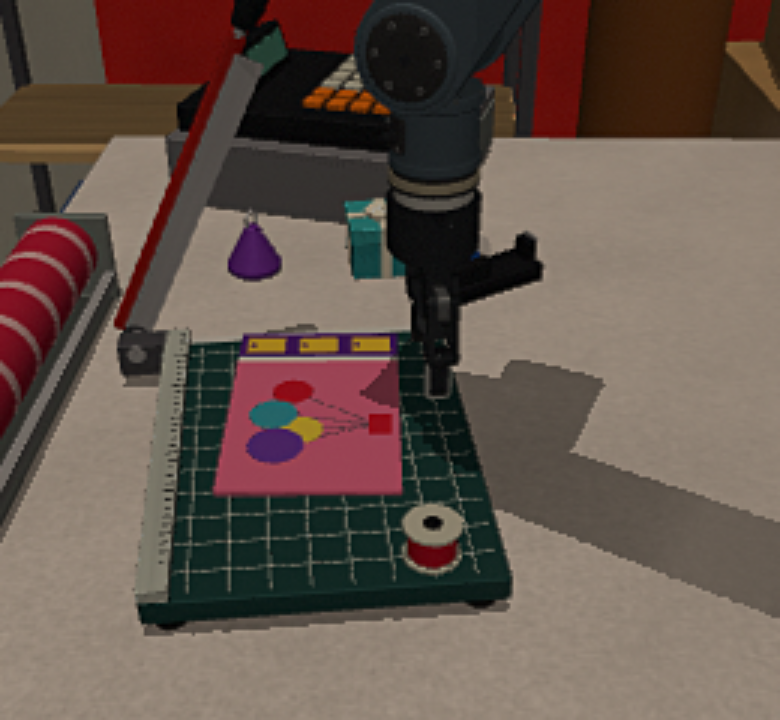

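The side view shows the open fingers above the near part of the bed, clear of the blade arm. The visible (left) finger's tip is at about crop (437,398), which is image (286,193). I work out its height.

Run:
```python
from h import *
for z in(.05,.06,.07,.08):print(z,proj("side",[[.469,-.017,z],[.466,-.012+.01,z]]).round(1).tolist())
```

```text
0.05 [[285.2, 199.9], [286.4, 203.5]]
0.06 [[285.3, 196.7], [286.5, 200.2]]
0.07 [[285.4, 193.5], [286.6, 196.9]]
0.08 [[285.5, 190.2], [286.7, 193.6]]
```

```bash
python3 -m jog '{"linear":[[0,0,-15],[0,0,-10],[0,0,-5],[0,0,0],[0,0,0]],"turn":[0,0,0,0,0]}'
for i in 1 2 3; do python3 -m jog '{"linear":[[0,0,-1],[0,0,-1],[0,0,0]],"turn":[0,0,0]}' | grep -E "tcp|force: \["; done
```

```text
t: 3.42
tcp_pos: [0.4764, -0.0663, 0.2049]
tool_rot: [-0.071, 0.997, -0.0, 0.0]
force: [-0.2, 1.0, 1.4]
finger_gap: 1.0
gripper_force: 0.0
tcp_pos: [0.4763, -0.0663, 0.2027]
force: [-0.2, -0.3, -0.5]
tcp_pos: [0.4763, -0.0663, 0.2006]
force: [-0.2, -0.2, -0.5]
tcp_pos: [0.4763, -0.0663, 0.1986]
force: [0.1, 0.0, -1.3]
```

```bash
for i in 1 2 3 4; do python3 -m jog '{"linear":[[0,0,-1],[0,0,0]],"turn":[0,0]}' | grep -E "tcp|force: \["; done
```

```text
tcp_pos: [0.4763, -0.0663, 0.1977]
force: [-1.1, 0.1, 0.7]
tcp_pos: [0.4763, -0.0663, 0.1966]
force: [-0.4, -0.5, -0.1]
tcp_pos: [0.4763, -0.0663, 0.1957]
force: [0.8, 0.4, 0.2]
tcp_pos: [0.4763, -0.0663, 0.1953]
force: [-1.5, -0.1, 5.6]
```

```bash
python3 -m jog '{"linear":[[0,0,1.5],[4.95,0.71,0],[4.95,0.71,0],[4.95,0.71,0],[4.95,0.71,0],[4.95,0.71,0],[4.95,0.71,0],[4.95,0.71,0],[4.95,0.71,0],[4.95,0.71,0],[4.95,0.71,0],[0,0,0]],"turn":[0,0,0,0,0,0,0,0,0,0,0,0]}' | grep -E "tcp|force: \["
for i in 1 2; do python3 -m jog '{"linear":[[0.99,0.14,0],[0.99,0.14,0],[0,0,0]],"turn":[0,0,0]}' | grep -E "tcp|force: \["; done
python3 - <<'E'
from h import *
im=snapshot("top")[:,:,::-1];cv2.imwrite("pics/b.png",cv2.resize(im[100:240,190:390],None,fx=4,fy=4))
E
```

```text
tcp_pos: [0.5263, -0.0592, 0.1963]
force: [0.5, -0.6, 0.0]
tcp_pos: [0.5278, -0.0589, 0.1962]
force: [-0.6, -0.5, -0.2]
tcp_pos: [0.5299, -0.0586, 0.1962]
force: [1.0, -0.5, 0.5]
```

View pics/b.png

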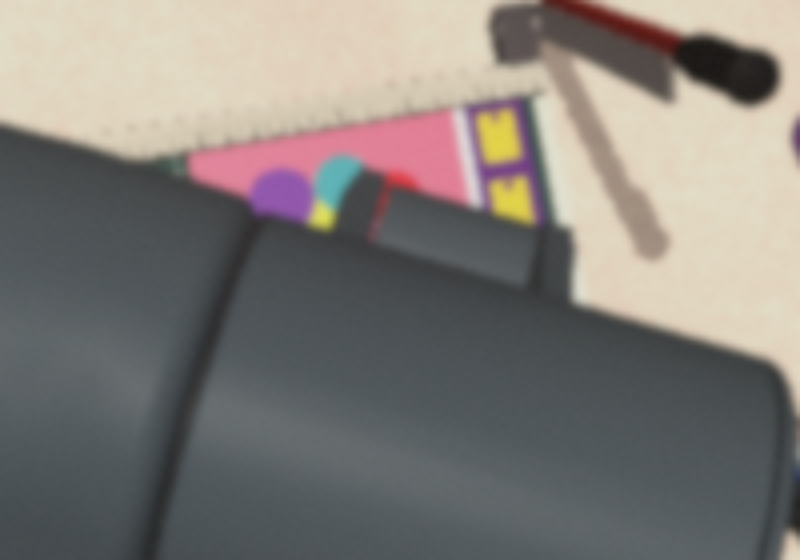

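The top view shows the board squared and almost touching the fence: its far edge runs from (190,155) to (530,98), just below the scale. I keep going until it makes contact.

```bash
for i in 1 2 3 4; do python3 -m jog '{"linear":[[0.99,0.14,0],[0,0,0]],"turn":[0,0]}' | grep -E "tcp|force: \["; done
```

```text
tcp_pos: [0.5307, -0.0585, 0.1962]
force: [-0.5, -0.1, -0.4]
tcp_pos: [0.5311, -0.0583, 0.1961]
force: [-2.5, -2.3, 1.2]
tcp_pos: [0.5315, -0.0582, 0.196]
force: [-5.5, -2.5, 2.1]
tcp_pos: [0.5319, -0.0581, 0.1959]
force: [-6.9, -3.6, 3.1]
```

Contact with the fence is firm at about 7 N. I back off, lift, and go round to the left side with a quarter turn.

```bash
python3 -m jog '{"linear":[[-7,-1,0],[-8,-1,0],[0,0,30],[0,0,40],[0,10,10],[0,15,0],[0,15,0],[0,15,0],[0,15,0],[0,15,0],[10,15,0],[10,15,0]],"turn":[0,0,0,0,-1,-1,-1,-1,-1,-1,-1,-1]}' | grep -E "tcp|force: \["
python3 -m jog '{"linear":[[10,15,0],[10,15,0],[10,15,0],[10,0,0],[10,0,0],[5,0,0],[0,0,0],[0,0,0],[0,0,0],[0,0,0],[0,0,0],[0,0,0]],"turn":[-1,-1,-1,-1,-1,-1,-1,-1,-1,-1,0,0]}'
python3 - <<'E'
from h import *
im=snapshot("top")[:,:,::-1];cv2.imwrite("pics/c.png",cv2.resize(im[100:240,190:390],None,fx=4,fy=4))
im=snapshot("side")[:,:,::-1];cv2.imwrite("pics/c2.png",cv2.resize(im[60:300,140:400],None,fx=3,fy=3))
E
```

```text
tcp_pos: [0.539, 0.0555, 0.2763]
force: [0.7, -0.1, -0.5]
t: 11.85
tcp_pos: [0.5937, 0.1, 0.2762]
tool_rot: [0.655, 0.756, 0.0, 0.0]
force: [-0.1, 0.0, 0.1]
finger_gap: 0.998
gripper_force: 0.0
```

View pics/c.png

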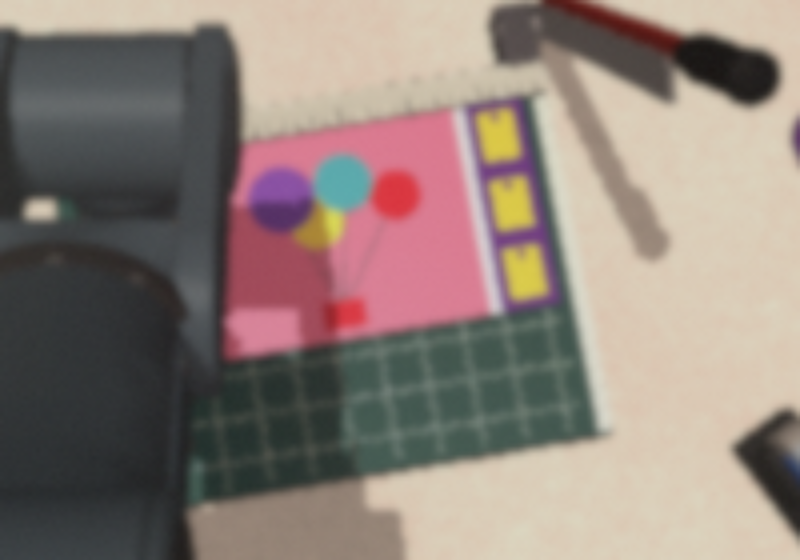

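The board now lies flush along the fence, with its far edge from (240,142) to (530,97). The gutter runs from about (460,112) to (497,310). I measure it against the cutting edge.

```bash
cat > g.py <<'E'
from h import *
N=np.array([np.cos(np.radians(8.15)),np.sin(np.radians(8.15))]);Lv=np.array([-N[1],N[0]])
def meas(cr,segs,org=(190,100),k=4):
    T=lambda p:(np.array(p)+.5)/k-.5+np.array(org)
    for nm,a,b,nr,ch,sg,z in segs:
        P=cast("top",edge(cr,T(a),T(b),nr,2.2,ch=ch,sign=sg),z)*1000
        c,d,r=fit(P);print(nm,"n,l=",(c@N).round(1),(c@Lv).round(1),"ang",(np.degrees(np.arctan2(d[1],d[0]))%180).round(2),"rms",r.round(2))
E
python3 - <<'E'
from g import *
im=snapshot("top")[:,:,::-1]
R=(1,-.19)
meas(im,[("pink/white",(457,130),(488,300),R,1,1,.04),("white/purple",(471,125),(501,298),R,1,-1,.04),("purple/green",(532,115),(563,290),R,0,-1,.04),
("near edge",(360,337),(480,317),(.17,1),2,-1,.04),("green/steel",(575,300),(596,425),R,2,1,.035),("far edge",(260,140),(440,112),(-.17,-1),1,1,.04)])
s=sense();p=s["tcp_pos"][:2]*1000;print("tool n,l",p@N,p@Lv)
E
```

```text
pink/white n,l= 602.2 -197.5 ang 8.22 rms 0.06
white/purple n,l= 601.6 -206.8 ang 7.96 rms 0.2
purple/green n,l= 594.6 -248.2 ang 7.91 rms 0.05
near edge n,l= 528.1 -148.1 ang 98.09 rms 0.17
green/steel n,l= 486.5 -257.3 ang 7.64 rms 0.08
far edge n,l= 680.5 -125.8 ang 97.78 rms 0.22
tool n,l 601.9155981802147 14.751174180405556
```

```bash
python3 -m jog '{"linear":[[0,0,-30],[0,0,-30],[0,0,-10],[0,0,-5],[0,0,-4],[0,0,0]],"turn":[0,0,0,0,0,0]}' | grep -E "tcp|force: \["
python3 -m jog '{"linear":[[0.72,-4.95,0],[0.72,-4.95,0],[0.72,-4.95,0],[0.72,-4.95,0],[0.72,-4.95,0],[0.72,-4.95,0],[0.72,-4.95,0],[0.72,-4.95,0],[0.72,-4.95,0],[0.72,-4.95,0],[0.72,-4.95,0],[0,0,0]],"turn":[0,0,0,0,0,0,0,0,0,0,0,0]}'| grep -E "tcp|force: \["
python3 -m jog '{"linear":[[0.72,-4.95,0],[0.72,-4.95,0],[0.4,-3,0],[0,0,0],[0,0,0]],"turn":[0,0,0,0,0]}'| grep -E "tcp|force: \["
python3 - <<'E'
from h import *
im=snapshot("top")[:,:,::-1];cv2.imwrite("pics/d.png",cv2.resize(im[100:240,190:390],None,fx=4,fy=4))
E
```

```text
tcp_pos: [0.594, 0.0999, 0.1977]
force: [-0.2, -0.4, 0.2]
tcp_pos: [0.6017, 0.0449, 0.1969]
force: [-0.5, 0.6, -0.5]
tcp_pos: [0.6035, 0.0326, 0.1972]
force: [-0.3, 0.8, -0.3]
```

View pics/d.png

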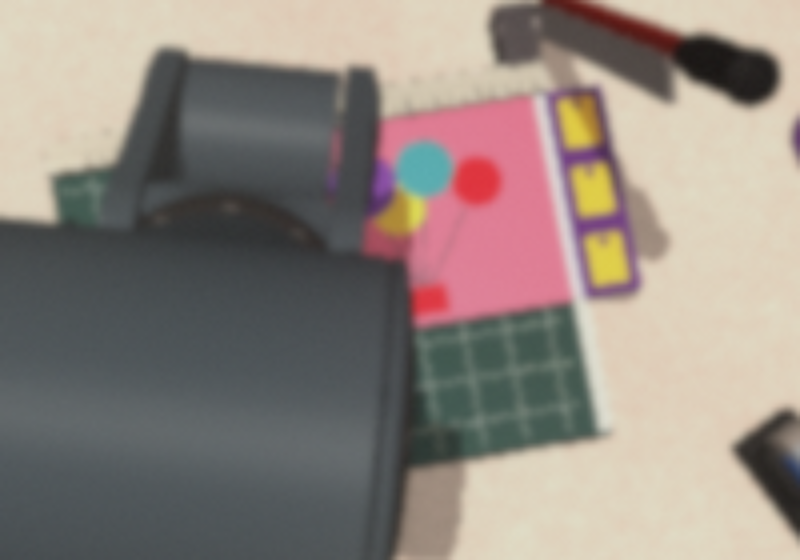

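The strip now overhangs and the gutter (540,100)-(583,295) lies on the steel edge. I measure how far is left.

Run:
```python
from g import *
im=np.mean([snapshot("top")[:,:,::-1] for _ in range(6)],0).astype(np.float32)
R=(1,-.19)
meas(im,[("pink/white",(535,110),(570,295),R,1,1,.04),("white/purple",(551,110),(586,290),R,1,-1,.04),("purple/out",(603,100),(637,280),R,1,1,.04),
("near edge",(440,324),(560,304),(.17,1),2,-1,.04),("far edge",(400,114),(520,96),(-.17,-1),1,1,.04),("green/steel",(576,320),(595,420),R,2,1,.035)])
s=sense();p=s["tcp_pos"][:2]*1000;print("tool n,l",p@N,p@Lv)
# profile across steel at z=.035, at two n
for n in(460,490,510):
    q=[]
    for l in range(-280,-248,1):
        X=n*N/1000+l*Lv/1000;u=proj("top",[[X[0],X[1],.035]]).astype(np.float32)
        q.append(int(cv2.remap(im,u[:,:1],u[:,1:],cv2.INTER_CUBIC)[0,0].mean()))
    print(n,q)
```

```text
pink/white n,l= 602.5 -255.8 ang 8.22 rms 0.07
white/purple n,l= 601.6 -265.3 ang 8.08 rms 0.17
purple/out n,l= 600.7 -306.2 ang 8.47 rms 0.7
near edge n,l= 528.0 -204.8 ang 98.18 rms 0.17
far edge n,l= 681.3 -204.6 ang 97.73 rms 0.28
green/steel n,l= 479.3 -257.0 ang 8.24 rms 0.09
tool n,l 602.0541656415018 -53.22686669640068
460 [206, 206, 206, 207, 207, 208, 208, 209, 209, 210, 211, 212, 214, 215, 216, 217, 216, 215, 211, 203, 194, 181, 162, 147, 129, 111, 101, 90, 85, 84, 84, 86]
490 [204, 204, 204, 204, 204, 204, 205, 206, 206, 208, 209, 211, 212, 214, 216, 216, 216, 215, 210, 202, 193, 178, 162, 148, 127, 113, 102, 92, 87, 87, 87, 88]
510 [204, 203, 203, 203, 203, 204, 204, 205, 206, 208, 209, 211, 213, 214, 215, 216, 216, 214, 209, 204, 191, 178, 165, 145, 129, 113, 97, 89, 83, 78, 77, 77]
```

```bash
python3 -m jog '{"linear":[[0.57,-3.95,0],[0.57,-3.95,0],[0,0,0],[0,0,0]],"turn":[0,0,0,0]}'| grep -E "tcp|force: \["
python3 - <<'E'
from g import *
s=sense();p=s["tcp_pos"][:2]*1000;print("tool n,l",p@N,p@Lv)
E
python3 -m jog '{"linear":[[-1,7,0],[-1,8,0],[0,0,40],[0,0,40],[0,40,30],[0,60,0],[0,60,0],[-30,50,0],[-30,50,0],[-30,50,0],[0,0,0],[0,0,0]],"turn":[0,0,0,0,0,0,0,0,0,0,0,0]}'
python3 - <<'E'
from g import *
im=np.mean([snapshot("top")[:,:,::-1] for _ in range(6)],0).astype(np.float32)
cv2.imwrite("pics/e.png",cv2.resize(im[100:240,190:390],None,fx=4,fy=4,interpolation=cv2.INTER_CUBIC))
R=(1,-.19)
meas(im,[("pink/white",(548,110),(582,295),R,1,1,.04),("white/purple",(563,110),(598,290),R,1,-1,.04),("purple/out",(615,100),(649,280),R,1,1,.04),
("near edge",(310,350),(560,307),(.17,1),2,-1,.04),("far edge",(300,131),(520,96),(-.17,-1),1,1,.04),("left",(265,150),(290,330),(-1,.19),1,-1,.04),("bedleft",(55,185),(80,330),(-1,.17),2,1,.035),("green/steel",(576,320),(595,420),R,2,1,.035)])
E
```

```text
tcp_pos: [0.6047, 0.0245, 0.1972]
force: [-1.5, -0.3, -0.1]
tool n,l 602.0562880092472 -61.44188813822797
t: 17.23
tcp_pos: [0.5123, 0.3501, 0.3072]
tool_rot: [0.654, 0.756, -0.0, 0.0]
force: [-0.0, 0.5, -0.3]
finger_gap: 0.999
gripper_force: 0.0
pink/white n,l= 603.7 -263.9 ang 8.14 rms 0.04
white/purple n,l= 597.1 -273.5 ang 8.16 rms 0.24
purple/out n,l= 601.0 -314.0 ang 8.87 rms 0.53
near edge n,l= 527.1 -160.7 ang 98.28 rms 0.08
far edge n,l= 681.2 -174.3 ang 98.01 rms 0.3[ WARN:0@1.748] global loadsave.cpp:1063 imwrite_ Unsupported depth image for selected encoder is fallbacked to CV_8U.
h.py:22: RuntimeWarning: invalid value encountered in scalar divide
  k=w.argmax();sel=slice(max(0,k-15),k+16);out.append(p+(s[sel]*w[sel]).sum()/w[sel].sum()*nrm)
Traceback (most recent call last):
  File "g.py", line 7, in meas
    c,d,r=fit(P);print(nm,"n,l=",(c@N).round(1),(c@Lv).round(1),"ang",(np.degrees(np.arctan2(d[1],d[0]))%180).round(2),"rms",r.round(2))
          ~~~^^^
  File "h.py", line 26, in fit
    c=np.median(P,0) if 0 else P.mean(0);d=np.linalg.svd(P-c)[2][0];r=(P-c)@[-d[1],d[0]]
                                           ~~~~~~~~~~~~~^^^^^
numpy.linalg.LinAlgError: SVD did not converge
```

View pics/e.png

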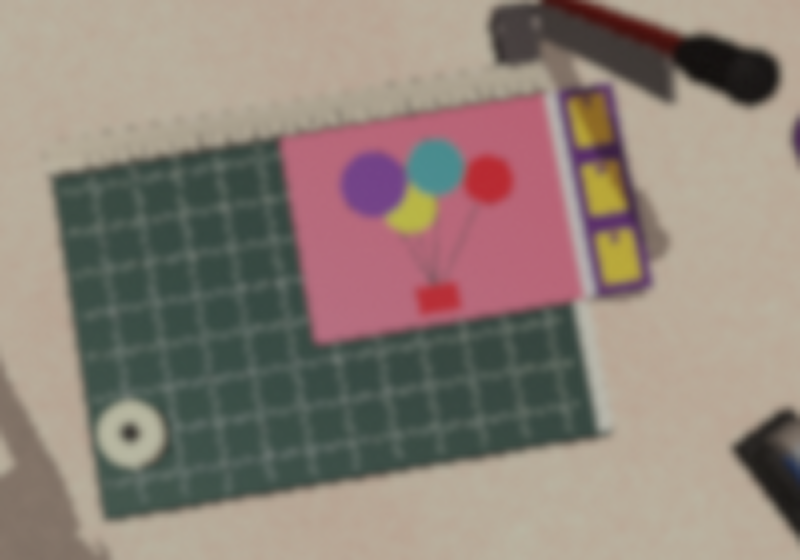

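The picture shows the board flush with the fence, the pink picture ending at the edge and the strip hanging clear. I cross-check the left offset (it should be 165 mm) and whether it is still seated on the fence.

Run:
```python
from g import *
im=np.mean([snapshot("top")[:,:,::-1] for _ in range(6)],0).astype(np.float32)
R=(1,-.19)
meas(im,[("left",(285,150),(312,330),(-1,.19),2,-1,.04),("bedleft",(57,195),(90,410),(-1,.17),2,1,.035),("green/steel",(578,320),(597,420),R,2,1,.035),
("near R",(440,324),(560,304),(.17,1),2,-1,.04),("near L",(330,341),(430,325),(.17,1),2,-1,.04),
("fenceface",(70,171),(270,138),(-.17,-1),2,1,.035)])
i=snapshot("side");cv2.imwrite("pics/f.png",cv2.resize(i[150:270,165:315,::-1],None,fx=5,fy=5,interpolation=cv2.INTER_CUBIC))
```

```text
left n,l= 610.2 -73.6 ang 7.49 rms 0.09
bedleft n,l= 587.5 90.7 ang 8.21 rms 0.1
green/steel n,l= 479.7 -257.3 ang 8.05 rms 0.05
near R n,l= 528.1 -203.9 ang 98.29 rms 0.17
near L n,l= 528.2 -118.3 ang 98.27 rms 0.12
fenceface n,l= 681.2 5.4 ang 98.16 rms 0.29
```

View pics/f.png

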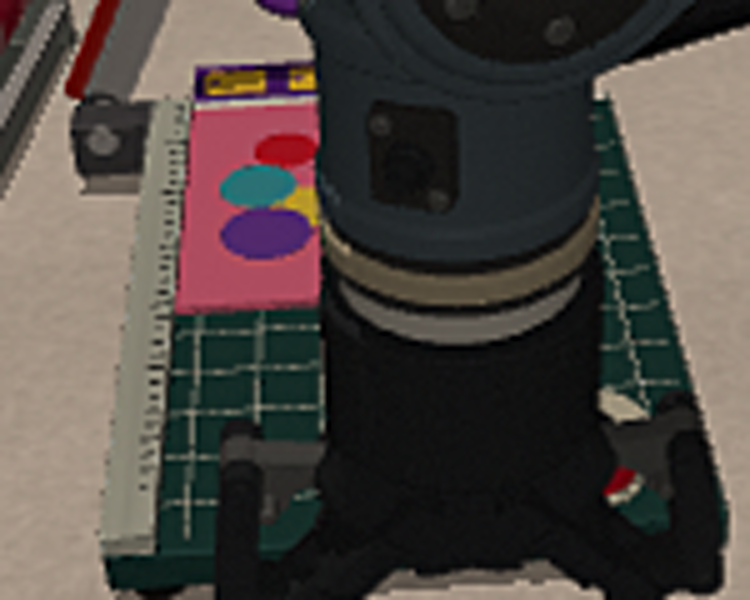

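The side view shows the board tight to the fence (no green between (180,300) and (195,105)) and the strip beyond the edge. The near edge hasn't moved, and the gutter is within about 1 mm of the cutting line. I hand it in.

```bash
python3 -c "
from station import *
print(sign_off())"
```

```text
the job is handed in; nothing more can be done
None
```

The board is pushed up square against the fence, and its gutter lies along the cutting edge to within about 1 mm, so the whole tag strip overhangs and the picture doesn't; nothing else was moved, and the job was handed in at about 18 s.

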